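Dipstick check on a bench air pump

TASK

Do the dipstick check on the blue pump: first turn the selector knob until its white pointer line lies at the green mark and leave it there; then take the yellow-handled gauge rod from its cradle and push it into the inclined guide tube until its brass collar sits on the tube's rim. Draw it right out again and finish holding it still and level in the gripper, with the rod's tip over the middle of the small white reading plate, about 15 cm above it, touching nothing else. Leave the loose things on the desk (tape measure, eraser, binder clip) where they are.

Things in the scene. Friction and masses are not known exactly. Their poses are not given: they have to be found in the camera images.
- pump: Blue bench pump, fixed; casting 110 x 190 x 70 mm high with a grey motor (62 mm thick, lying, up to 67 mm high) along its far side. Origin on the desk; z up. Casting spans x -55 to 55, y -140 to 50 mm, motor x 55 to 120 mm. The knob is on top at x 0, y -100 mm; the guide tube rises over the top towards +y, from y -20 mm, z 77 mm to its mouth at y 77 mm, z 145 mm (x 0).
- dip_tube: Steel guide tube, fixed to the pump, straight, 118 mm long, its axis 35 degrees above level, outer diameter 21 mm. Origin: centre of the mouth (rim plane). Its z axis points out of the mouth along the tube's axis (up and outwards, towards the pump's +y); its x axis is level. Bore 13 mm, flaring over the last 16 mm to 24 mm at the mouth; the rim is 32 mm across outside. Nothing but the rod's collar stops the rod.
- selector (a joint): Angle of the selector knob in rad, 0 to 2.0, growing clockwise as seen from above; it turns with light friction (0.03 N m) and stays where it is left. The green mark is at 1.30. At 0 the white pointer line points to the pump's -x; at value q it points (in the pump's frame) at angle pi - q from +x, counted counterclockwise from above.
- selector_grip (a point): Point on the knob's axis (vertical) 107 mm above the desk, the height to grip. The grip is an upright bar 38 mm long (along the pointer line), 14 mm thick, from 84 to 114 mm above the desk, centred on the axis, standing on a disc 40 mm across. The white pointer line runs from the middle of the bar's top to its pointing end and down that end.
- gauge_rod: Gauge rod, loose, 0.08 kg, 206 mm long. Origin: centre of the yellow handle, on the rod's axis; the rod runs along its y axis with the tip at -y. Handle: y -45 to 45 mm, 14 mm wide (x), 20 mm high (z). Brass collar 30 mm across, y -45 to -51 mm. Then a straight round steel blade of 8 mm diameter to the rounded tip at y -161 mm. It starts lying level in the cradle, its z axis up, axis 50 mm above the desk.
- rod_tip (a point): Very tip of the gauge rod, on its axis, 161 mm from the handle's centre.
- rod_collar (a point): Centre of the collar's tip-side face, which seats on the tube's rim; on the rod's axis, 51 mm from the handle's centre. Turns with the rod like gauge_rod.
- cradle: Grey cradle, fixed: base 60 x 150 x 8 mm with two open-topped forks 10 mm thick. Origin on the desk under the centre of the rod's handle; frame parallel to the rod's as it lies. Forks at y +37 mm (under the handle's end, slot 19 mm wide, up to 50 mm high, 31 mm wide outside) and y -94 mm (under the blade, slot 13 mm wide, up to 55 mm high). The handle is free from y -40 to 30 mm, with nothing beside it; lift the rod straight up.
- reading_plate: White reading plate with a black edge, 70 x 80 x 4 mm, fixed flat on the desk. Origin: centre of its underside, on the desk.
- tape_measure: Yellow tape measure, 60 x 64 x 57 mm, loose bystander. Origin: centre of its underside.
- eraser: Blue and white eraser, 25 x 45 x 12 mm, loose bystander. Origin: centre of its underside.
- binder_clip: Black binder clip, 28 x 21 x 35 mm, loose bystander. Origin: centre of its underside.
Not all that is in view belongs to the job. Of the things that look like the gauge_rod, the larger one is meant.

How it is judged (in metres and radians):
On the way, in this order (a step that is already met when the one before it is completed fails the run):
1. the knob's pointer stands at the green mark (1.30 within 0.12 rad), the rod not yet in the tube (value of joint selector between 1.18 and 1.42 rad and z of rod_tip in the frame of dip_tube above 0.01 m), for 0.2 s.
2. the rod, held by the gripper, is in the tube with its collar on the rim (within 4 mm, axes within 0.08 rad) (value of joint selector between 1.18 and 1.42 rad and contact force between the fingers and gauge_rod above 1 N and z of rod_collar in the frame of dip_tube below 0.004 m and distance between rod_collar and dip_tube below 0.006 m and angle between the y axis of gauge_rod and the z axis of dip_tube, either way round below 0.08 rad), for 0.2 s.
3. the rod is drawn out, still held, its tip at least 10 mm outside the mouth (contact force between the fingers and gauge_rod above 1 N and z of rod_tip in the frame of dip_tube above 0.01 m), for 0.1 s.
At the end, for the whole second after the job is handed in: Gripper holds the rod still, level within 0.13 rad, touching nothing else; tip within 30 mm (horizontally) of the plate's centre, 90 to 220 mm above the desk; knob still at 1.30 within 0.12 rad; tape measure, eraser and clip within 20 mm of their places (value of joint selector between 1.18 and 1.42 rad and contact force between the fingers and gauge_rod above 1 N and angle between gauge_rod's own y axis and vertical between 1.44 and 1.7 rad and horizontal distance between rod_tip and reading_plate below 0.03 m and height (world z) of rod_tip between 0.09 and 0.22 m and linear speed of gauge_rod below 0.02 m/s and angular speed of gauge_rod below 0.1 rad/s and contact force between gauge_rod and pump below 0.3 N and contact force between gauge_rod and cradle below 0.3 N and contact force between gauge_rod and reading_plate below 0.3 N and contact force between gauge_rod and tape_measure below 0.3 N and contact force between gauge_rod and eraser below 0.3 N and contact force between gauge_rod and binder_clip below 0.3 N and distance of each of tape_measure, eraser, binder_clip from where it was at the start of the episode below 0.02 m); the arm keeps its last pose, push and grip.
It fails at once if the tape measure, eraser or binder clip is pushed more than 20 mm from its place (distance of any of tape_measure, eraser, binder_clip from where it was at the start of the episode above 0.02 m).
It also fails if it takes over 64 s, if anything falls off the work surface, if the arm or the gripper's body presses on something with over 40 N, if the wrist force passes 120 N, or if a joint passes its speed limit or range.

ROBOT

A 6-joint arm with a two-finger parallel gripper is mounted at the origin on a cart in front of the work surface, level with it; the furniture and walls round the work are solid. World frame = base frame: x ahead of the robot, y to its left, z up, the work surface at z = 0. Lengths are in mm, angles in rad, forces in N, time in s.
With the tool pointing down it reaches from about 350 to 775 mm from the base axis. Payload 7.3 kg.
Tool frame: the origin (TCP) lies on the front face of the gripper's body, between the roots of the fingers; the fingertips stand 66 mm ahead of it and the grasp point (between the pads) lies 47 mm ahead of it (bot.tip_extent is the distance from the TCP to the fingertips, in mm); z points along the fingers, y is the line along which they close (so a half turn about z gives the same grasp; the last joint's range is limited). The gripper opens to 92 mm and grips with 3 to 60 N. Pads are 19 mm wide; open, the fingers measure 130 mm over their backs; the gripper's body (75 mm by 190 mm) begins 47 mm behind the grasp point.
Start: joints at [1.198, 0.342, 1.524, -0, 1.275, -0.146], TCP at [118.033, 511.573, 292.241] pointing down, gripper open.
Joint ranges: [-2.53, 2.53], [-0.77, 2.02], [0.04, 2.7], [-1, 4.14], [0.28, 2.66], [-3.11, 3.11]. Speed limits (rad/s): [2.57, 2.57, 3.14, 3.14, 3.14, 3.14].

INTERFACE

Orientations are given as [roll, pitch, yaw] about the fixed x, y, z axes, in that order (R = Rz(yaw) Ry(pitch) Rx(roll)).
In Python, from plant import readout, viewer, order, bot gives the robot as it stands.
- The arm moves only by the shell command python3 -m creep 'ROWS'. ROWS is text: rows parted by semicolons, each of 7 numbers parted by spaces: the shift along the world's x, y, z in m, then the turn, a rotation vector about the world's x, y, z in rad, then the opening in per cent of the stroke, from 0 (shut) to 100 (fully open). A call has 1 to 8 rows; each row shifts and turns the commanded pose from where the row before left it; what a row does not reach is not made up. A row lasts 1/12 s, in which the tool goes at most 41.7 mm and 7.16 degrees, less where a joint would pass 70% of its speed; a pose out of reach is approached as far as the arm can. A call is refused whole if a number of a shift passes 0.0417 or a number of a turn 0.125, either way. A call with a gripper value outside its range is refused whole. The fingers move at their own pace and stop on an object; the grip force is fixed at half the most. Time passes only in rows, so rows that do not move let the fingers close. It gives the time, the measured TCP pose, the force, the opening and the grip force at its end, in the units of the state.
- readout.get_obs(): the state, without advancing time (a new reading comes with each control period).
- viewer.capture(name): name is "side" or "top"; returns the picture (480x640x3 uint8, red, green, blue); there is no depth.
- viewer.camera_info(name): a dict with "fx", "fy", "cx", "cy" (pixels), "D" ([k1, k2, p1, p2, k3] as OpenCV has them; the pictures are not rectified), "origin" and "rotation" of the camera in the world. Camera axes: x right, y up, looking along -z (the intrinsics and any distortion apply to the point x, -y, -z); pixel columns grow to the right and rows downward; lengths in mm; the calibration is good to about 2 mm. A picture is of the moment at which its call begins. camera_info takes no time and is no camera call.
- order.close_job(): hands the job in; it is judged then, once.
The state is a dict: "time": time; "joint_positions": joint angles; "dq": joint speeds; "tau": joint torques, N m; "tool_pos": TCP position; "tcp_rot": TCP orientation; "contact_force": force on the tool from outside, world axes, zero at the start; "moment": the same for the moment, N m; "grip_width": finger opening in mm; "finger_force": force on a finger pad.
Only numpy, scipy, OpenCV 4.12 (cv2) and the standard library are available. Lean on these libraries where they do the work, as an engineer would, in place of code of your own. Each camera call takes 0.05 s, during which the arm holds its last target. There are 200 camera calls.

## Working session

There is one attempt and no reset: what is moved stays moved. The work goes in short steps, Python scripts to look and compute and a shell command to move; the robot and the scene stay as the last step left them, time stands still between calls to the robot, and variables do not carry over. Pictures are saved under pics/ and viewed, at most 10 in all, crops included, and the job is handed in when it is done.

```bash
mkdir -p pics; ls
python3 - <<'E'
from plant import readout, viewer, order, bot
import cv2
for n in("side","top"):
    im=viewer.capture(n); cv2.imwrite(f"pics/{n}0.png",im[:,:,::-1]); print(viewer.camera_info(n))
print(readout.get_obs())
E
```

```text
pics
{'fx': 461.3582293385514, 'fy': 461.3582293385514, 'cx': 323.06761984625354, 'cy': 237.2241938517083, 'D': array([0.04222099, 0.        , 0.        , 0.        , 0.        ]), 'origin': array([518.07387973, 969.99826467, 658.25105445]), 'rotation': array([ 1.04987699, -0.00895171,  3.13013937])}
{'fx': 455.5572728207841, 'fy': 455.5572728207841, 'cx': 322.27289743090904, 'cy': 240.25177987678208, 'D': array([-0.09000618,  0.        ,  0.        ,  0.        ,  0.        ]), 'origin': array([ 419.52993308,   33.63481532, 1434.30953875]), 'rotation': array([ 0.06189299, -0.01125444, -1.59998423])}
{'time': 0.1, 'joint_positions': array([ 1.19798752e+00,  3.42626075e-01,  1.52492741e+00, -6.92096269e-06,
        1.27541177e+00, -1.45976863e-01]), 'dq': array([-9.15788196e-06, -2.65404602e-03, -1.58524548e-03, -9.52789427e-04,
       -1.01308840e-03,  3.27120975e-04]), 'tau': array([ 3.22391352e-03, -4.31998301e+01, -2.44699806e+01,  7.21334433e-02,
        5.25686529e-02, -4.24753250e-05]), 'tool_pos': array([117.93272904, 511.29402216, 291.62633738]), 'tcp_rot': array([-3.14023368e+00, -1.93109751e-04,  2.91476260e+00]), 'contact_force': array([0.01796449, 0.17941517, 0.16395677]), 'moment': array([-0.03094346,  0.01462165, -0.03999613]), 'finger_force': 0.0, 'grip_width': 91.95405585857615}
```

View pics/top0.png

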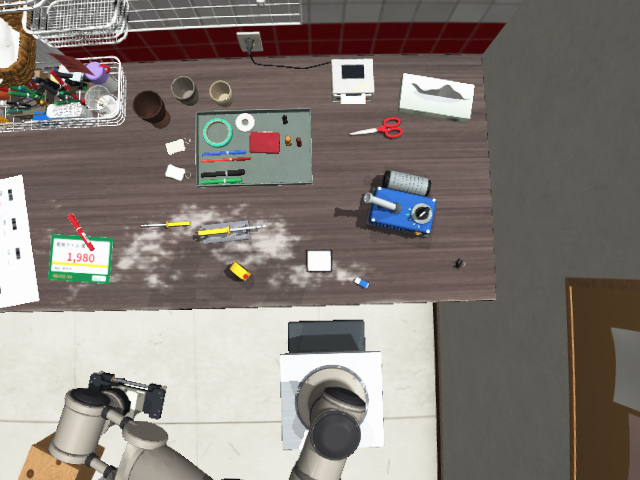

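View pics/side0.png

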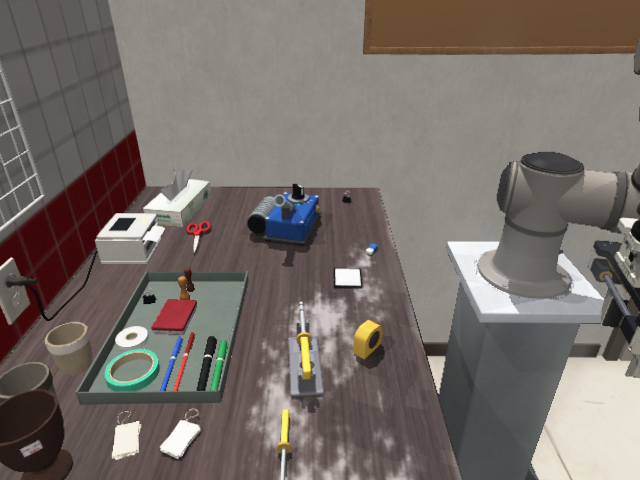

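The top view shows the pump at (402,210) with its knob at (422,213) and the tube mouth at about (367,198). The rod in the cradle is at about (228,231), the plate at (319,260), the tape at (240,271), the eraser at (361,283) and the clip at (459,264).

Candidates for the gauge rod:
- yellow-handled rod in the grey cradle, top (228,231), side (305,350)
- smaller yellow screwdriver-like rod, top (165,225), side (285,440)
- red screwdriver, (80,232)

I choose the larger one in the cradle and will check it in a crop.

```bash
cat > h.py <<'E'
import numpy as np, cv2
from scipy.spatial.transform import Rotation as R
from plant import readout, viewer, order, bot
F=np.diag([1.,-1,-1])
def cam(n):
    c=viewer.camera_info(n); K=np.array([[c['fx'],0,c['cx']],[0,c['fy'],c['cy']],[0,0,1]])
    return K,np.array(c['D']),np.array(c['origin']),R.from_euler('xyz',c['rotation']).as_matrix()@F
def ray(n,p):
    K,D,o,M=cam(n); u=cv2.undistortPoints(np.array([[p]],float),K,D)[0,0]
    return o,M@np.array([u[0],u[1],1])
def plane(n,p,z):
    o,d=ray(n,p); return o+d*(z-o[2])/d[2]
def proj(n,P):
    K,D,o,M=cam(n); P=np.atleast_2d(P); q=(P-o)@M
    return cv2.projectPoints(q,np.zeros(3),np.zeros(3),K,D)[0][:,0]
def two(p,q):
    (a,d),(b,e)=ray('top',p),ray('side',q)
    s=np.linalg.lstsq(np.c_[d,-e],b-a,rcond=None)[0]; A,B=a+s[0]*d,b+s[1]*e
    return (A+B)/2,np.linalg.norm(A-B)
def hsv(im): return cv2.cvtColor(im,cv2.COLOR_RGB2HSV)
def blobs(m,amin=20):
    n,l,s,c=cv2.connectedComponentsWithStats(m.astype(np.uint8))
    return [(l==i,s[i],c[i]) for i in range(1,n) if s[i][4]>=amin]
E
python3 - <<'E'
from h import *
t=cv2.imread('pics/top0.png'); s=cv2.imread('pics/side0.png')
a=cv2.resize(t[165:245,350:450],(400,320),interpolation=cv2.INTER_CUBIC)
b=cv2.resize(s[175:255,240:340],(400,320),interpolation=cv2.INTER_CUBIC)
c=cv2.resize(t[205:275,185:285],(400,280),interpolation=cv2.INTER_CUBIC)
d=cv2.resize(s[290:405,250:392],(400,280))
cv2.imwrite('pics/crop1.png',np.vstack([np.hstack([a,b]),np.hstack([c,d])]))
for n,im in(('top',t),('side',s)):
    H=cv2.cvtColor(im,cv2.COLOR_BGR2HSV); h,S,V=cv2.split(H)
    for nm,m in(('blue',(h>100)&(h<125)&(S>130)&(V>60)),('yel',(h>20)&(h<32)&(S>150)&(V>100)),('white',(S<25)&(V>225))):
        for M,st,cc in blobs(m,25):
            if nm=='white' and not(300<cc[0]<365 and 240<cc[1]<300): continue
            r=cv2.minAreaRect(np.argwhere(M)[:,::-1].astype(np.float32))
            print(n,nm,st,cc.round(1),np.round(cv2.boxPoints(r),1).tolist())
print('plate',plane('top',(319,260.5),4))
E
```

```text
top blue [ 33 113  19   7  86] [ 40.8 116.9] [[33.0, 119.0], [33.0, 113.0], [51.0, 113.0], [51.0, 119.0]]
top blue [229 150  17   4  55] [237.3 151.8] [[229.0, 150.0], [245.0, 150.0], [245.0, 153.0], [229.0, 153.0]]
top blue [201 152  25   4  50] [213.7 153.3] [[200.89999389648438, 153.0], [225.0, 151.6999969482422], [225.10000610351562, 153.6999969482422], [201.10000610351562, 155.10000610351562]]
top blue [ 370  188   66   46 1611] [400.1 210.3] [[368.0, 223.1999969482422], [375.3999938964844, 185.89999389648438], [436.6000061035156, 198.10000610351562], [429.1000061035156, 235.39999389648438]]
top blue [359 280   9   8  45] [362.9 283.4] [[358.3999938964844, 284.20001220703125], [361.0, 279.0], [367.3999938964844, 282.20001220703125], [364.79998779296875, 287.3999938964844]]
top yel [166 222  24   5  80] [177.3 223.6] [[166.0, 222.0], [189.0, 222.0], [189.0, 226.0], [166.0, 226.0]]
top yel [198 228  33   8 145] [213.6 231.3] [[197.8000030517578, 229.60000610351562], [229.6999969482422, 227.5], [230.10000610351562, 233.0], [198.10000610351562, 235.10000610351562]]
top yel [ 52 262 
[... 1096 characters left out ...]
25], [174.5, 359.20001220703125], [164.60000610351562, 391.3999938964844]]
side yel [354 320  28  39 513] [365.4 337.8] [[347.0, 350.0], [363.3999938964844, 317.20001220703125], [386.20001220703125, 328.6000061035156], [369.79998779296875, 361.3999938964844]]
side yel [300 336  11  43 192] [305.5 358.5] [[299.3999938964844, 336.1000061035156], [307.79998779296875, 335.5], [310.79998779296875, 377.8999938964844], [302.5, 378.5]]
side yel [286 410   3  32  57] [286.8 426.7] [[286.0, 410.0], [288.0, 410.0], [288.0, 441.0], [286.0, 441.0]]
side white [336 269  24  16 372] [347.2 276.7] [[336.0, 269.0], [359.0, 269.0], [359.0, 284.0], [336.0, 284.0]]
plate [444.33448803  27.07978262   4.        ]
```

View pics/crop1.png

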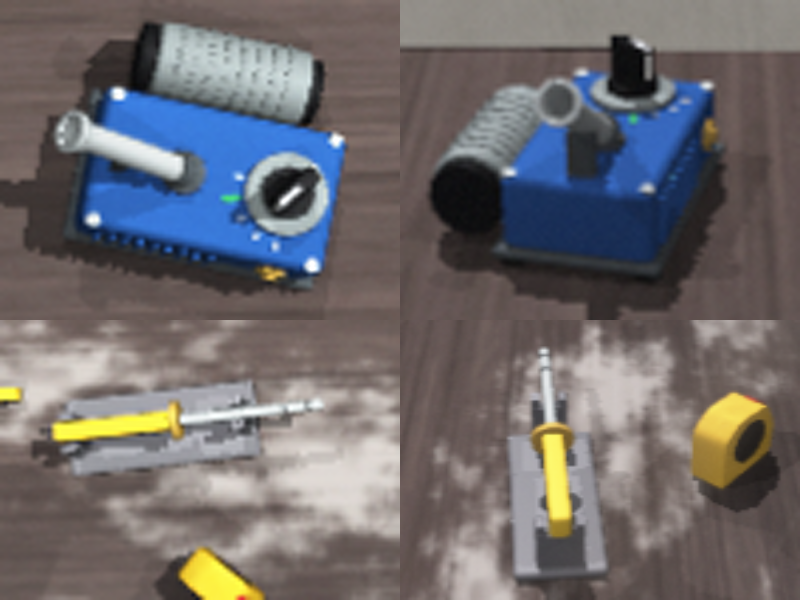

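The crop confirms my choice: the large yellow-handled rod has a brass collar and lies in the grey cradle, with its collar at top (229,230) and its tip at top (264.5,226). The knob's pointer is at lower-left, top (419,217). The green mark is at (407.5,214), to its left, so the turn is clockwise.

Run:
```python
from h import *
A=lambda x,y:(350+x/4-.4,165+y/4-.4); B=lambda x,y:(240+(x-400)/4-.4,175+y/4-.4)
C=lambda x,y:(185+x/4-.4,205+(y-320)/4-.4); Dd=lambda x,y:(250+(x-400)*142/400-.3,290+(y-320)*115/280-.3)
b=[plane('top',A(*p),71)[:2] for p in((118,94),(337,140),(313,265),(92,219))]
b=np.array(b); yd=(b[0]-b[1]+b[3]-b[2]); yd/=np.linalg.norm(yd); xd=np.array([yd[1],-yd[0]])
ctr=b.mean(0); o=ctr+45*yd
print('bolts',b.round(0).tolist(),'yaw of +y',np.arctan2(yd[1],yd[0]),'xd',xd,'origin',o)
print('sizes',np.linalg.norm(b[0]-b[1]),np.linalg.norm(b[1]-b[2]))
print('knob from frame',o-100*yd,'mouth from frame',o+77*yd)
print('mouth top@145',plane('top',A(70,132),145),'two',two(A(70,132),B(560,102)))
print('knob top@114',plane('top',A(292,190),114),'two',two(A(292,190),B(628,42)))
print('side bolts',[plane('side',B(*p),71).round(0)[:2].tolist() for p in((583,72),(708,87),(648,188),(510,173))])
pe=plane('top',A(271,209),114)[:2]-plane('top',A(316,173),114)[:2]; a=np.arctan2(pe@yd,pe@xd); print('bar dir world',np.arctan2(pe[1],pe[0]),'q',np.pi-a,'len',np.linalg.norm(pe))
g=plane('top',A(230,197),71)[:2]-(o-100*yd); print('green q',np.pi-np.arctan2(g@yd,g@xd))
for n,p,q,z in(('end',C(55,433),Dd(561,532),55),('collar',C(176,420),Dd(551,437),50),('tip',C(320,405),Dd(544,350),50)):
    print(n,plane('top',p,z).round(1),plane('side',q,z).round(1),[np.round(x,1) for x in two(p,q)])
print('plate side',plane('side',(347.2,276.7),4))
```

```text
bolts [[657.0, -161.0], [618.0, -327.0], [523.0, -304.0], [562.0, -138.0]] yaw of +y 1.3386381889931405 xd [ 0.97317212 -0.2300783 ] origin [ 600.35067009 -188.74902832]
sizes 170.68825397715577 97.53483999956823
knob from frame [ 577.34284036 -286.06624042] mouth from frame [ 618.06669898 -113.814775  ]
mouth top@145 [ 617.50590723 -114.94544553  145.        ] two (array([ 615.37723393, -114.77109436,  146.49558927]), np.float64(3.7545462545671056))
knob top@114 [ 575.28632469 -280.53093843  114.        ] two (array([ 575.71285187, -279.88634691,  116.81340594]), np.float64(1.5064198792123422))
side bolts [[614.0, -328.0], [518.0, -302.0], [558.0, -138.0], [654.0, -160.0]]
bar dir world 2.209952439199127 q 0.69948207658891 len 43.13412953427882
green q 1.3130097498035926
end [537.9 392.6  55. ] [534.  399.8  55. ] [array([536.2, 394.1,  49.3]), np.float64(4.3)]
collar [545.6 300.6  50. ] [542.8 297.2  50. ] [array([544. , 300.1,  52.8]), np.float64(2.6)]
tip [553.9 190.2  50. ] [550.9 186.9  50. ] [array([552.2, 189.9,  52.5]), np.float64(2.8)]
plate side [441.53298756  26.37505585   4.        ]
```

```bash
python3 -m creep '.034 -.022 0 0 0 -.059 60;.034 -.022 0 0 0 -.059 60;.034 -.022 0 0 0 -.059 60;.034 -.022 0 0 0 -.059 60;.034 -.022 0 0 0 -.059 60;.034 -.022 0 0 0 -.059 60;.034 -.022 0 0 0 -.059 60;.034 -.022 0 0 0 -.059 60' && python3 -m creep '.034 -.022 0 0 0 -.059 60;.034 -.022 0 0 0 -.059 60;.034 -.022 0 0 0 -.059 60;.034 -.022 0 0 0 -.059 60;.034 -.022 0 0 0 0 60;.001 -.039 0 0 0 0 60;.001 -.039 0 0 0 0 60;.001 -.039 0 0 0 0 60'
```

```text
time: 0.77
tool_pos: [391.3, 334.1, 292.0]
tcp_rot: [-3.141, -0.0, 2.44]
contact_force: [0.1, 1.2, -0.1]
grip_width: 55.0
finger_force: 0.0
time: 1.43
tool_pos: [563.1, 106.8, 291.0]
tcp_rot: [-3.14, -0.001, 2.207]
contact_force: [1.7, -0.4, -0.3]
grip_width: 55.0
finger_force: 0.0
```

```bash
python3 -m creep '.001 -.039 0 0 0 0 60;.001 -.039 0 0 0 0 60;.001 -.039 0 0 0 0 60;.001 -.039 0 0 0 0 60;.001 -.039 0 0 0 0 60;.001 -.039 0 0 0 0 60;.001 -.039 0 0 0 0 60;.001 -.039 0 0 0 0 60' && python3 -m creep '.003 -.039 0 0 0 0 60;.002 -.039 0 0 0 0 60;0 0 -.03 0 0 0 60;0 0 -.03 0 0 0 60;0 0 0 0 0 0 60;0 0 0 0 0 0 60'
python3 - <<'E'
from h import *
t=viewer.capture('top'); s=viewer.capture('side')
a=cv2.resize(t[165:245,350:450],(400,320),interpolation=cv2.INTER_CUBIC)
b=cv2.resize(s[155:235,250:350],(400,320),interpolation=cv2.INTER_CUBIC)
cv2.imwrite('pics/k1.png',np.hstack([a,b])[:,:,::-1])
o=readout.get_obs(); print(o['tool_pos'],o['tcp_rot'])
E
```

```text
time: 2.1
tool_pos: [570.6, -205.3, 291.8]
tcp_rot: [-3.141, -0.001, 2.207]
contact_force: [0.7, -0.2, 0.5]
grip_width: 55.1
finger_force: 0.0
time: 2.6
tool_pos: [575.3, -281.0, 230.6]
tcp_rot: [-3.14, -0.004, 2.207]
contact_force: [-0.2, 0.1, 1.0]
grip_width: 55.0
finger_force: 0.0
[ 576.73009483 -281.33579556  233.97202973] [3.14073500e+00 2.06879091e-03 2.20748558e+00]
```

View pics/k1.png

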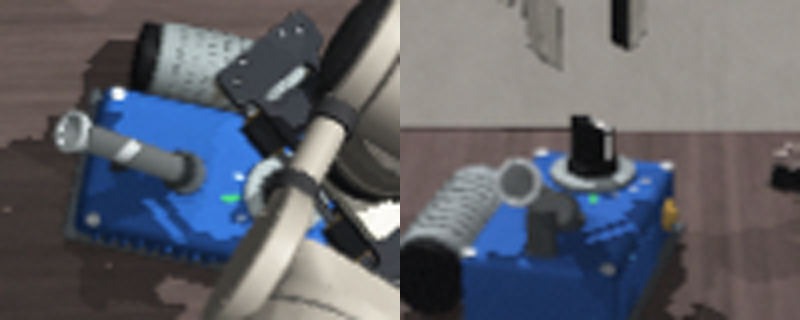

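The fingers are clear above the knob, and their line across the bar matches the plan. The bar top is at about (592,120) in the crop. I'll descend, close and turn.

```bash
python3 -m creep '0 -.003 -.019 0 0 0 60;0 0 -.019 0 0 0 60;0 0 -.019 0 0 0 60;0 0 -.019 0 0 0 60;0 0 0 0 0 0 60;0 0 0 0 0 0 60' && python3 -m creep '0 0 0 0 0 0 0;0 0 0 0 0 0 0;0 0 0 0 0 0 0;0 0 0 0 0 0 0;0 0 0 0 0 0 0;0 0 0 0 0 0 0;0 0 0 0 0 0 0;0 0 0 0 0 0 0'; python3 -c "
from h import *
o=readout.get_obs();print(o)"
```

```text
time: 3.2
tool_pos: [576.6, -284.2, 157.6]
tcp_rot: [3.141, 0.001, 2.208]
contact_force: [0.0, -0.2, -1.1]
grip_width: 54.8
finger_force: 0.0
time: 3.87
tool_pos: [574.2, -285.6, 156.6]
tcp_rot: [-3.138, -0.001, 2.207]
contact_force: [-9.3, -3.6, 3.7]
grip_width: 14.0
finger_force: 30.0
{'time': 3.8667, 'joint_positions': array([-0.57960907,  0.67649193,  1.34899733, -0.0036122 ,  1.1187516 ,
       -1.21391014]), 'dq': array([-0.00249262,  0.00072887, -0.00153813,  0.00480222, -0.00297532,
        0.00043026]), 'tau': array([ 4.68820632e+00, -5.47033668e+01, -2.35191697e+01,  2.09876642e+00,
       -1.49842065e+00, -6.96890245e-03]), 'tool_pos': array([ 574.23464577, -285.5669646 ,  156.55211374]), 'tcp_rot': array([-3.13762588e+00, -1.35000807e-03,  2.20667685e+00]), 'contact_force': array([-9.27371194, -3.61578041,  3.67148785]), 'moment': array([-0.70103154,  1.47975732,  0.01355359]), 'finger_force': 30.000440776348114, 'grip_width': 13.955520256089814}
```

```bash
python3 -m creep '-.002 -.001 0 0 0 -.1 0;0 0 0 0 0 -.1 0;0 0 0 0 0 -.1 0;0 0 0 0 0 -.1 0;0 0 0 0 0 -.1 0;0 0 0 0 0 -.098 0;0 0 0 0 0 0 0;0 0 0 0 0 0 0' && python3 -m creep '0 0 0 0 0 0 0;0 0 0 0 0 0 60;0 0 0 0 0 0 60;0 0 0 0 0 0 60;0 0 0 0 0 0 60;0 0 0 0 0 0 60;0 0 0 0 0 0 60;0 0 0 0 0 0 60'; python3 -m creep '0 0 .04 0 0 0 60;0 0 .04 0 0 0 60;0 0 .04 0 0 0 60;0 .04 0 0 0 0 60;0 .04 0 0 0 0 60;0 .04 0 0 0 0 60;0 .04 0 0 0 0 60;0 .04 0 0 0 0 60'; python3 -m creep '0 .04 0 0 0 0 60;0 .04 0 0 0 0 60;0 .04 0 0 0 0 60;0 .04 0 0 0 0 60;0 .04 0 0 0 0 60;0 .04 0 0 0 0 60'
python3 - <<'E'
from h import *
t=viewer.capture('top'); s=viewer.capture('side')
a=cv2.resize(t[165:245,350:450],(400,320),interpolation=cv2.INTER_CUBIC)
b=cv2.resize(s[175:255,240:340],(400,320),interpolation=cv2.INTER_CUBIC)
cv2.imwrite('pics/k2.png',np.hstack([a,b])[:,:,::-1])
E
```

```text
time: 4.53
tool_pos: [574.3, -285.5, 156.6]
tcp_rot: [3.141, 0.0, 1.612]
contact_force: [1.8, -0.1, 2.8]
grip_width: 13.7
finger_force: 30.0
time: 5.2
tool_pos: [574.0, -285.4, 156.2]
tcp_rot: [-3.142, -0.0, 1.609]
contact_force: [0.2, -0.1, -0.3]
grip_width: 53.5
finger_force: 0.0
time: 5.87
tool_pos: [573.6, -83.8, 276.5]
tcp_rot: [3.141, 0.0, 1.608]
contact_force: [1.5, 0.0, -0.1]
grip_width: 55.3
finger_force: 0.0
time: 6.37
tool_pos: [573.6, 156.5, 276.4]
tcp_rot: [3.141, 0.0, 1.609]
contact_force: [0.2, -1.0, 0.8]
grip_width: 54.9
finger_force: 0.0
```

View pics/k2.png

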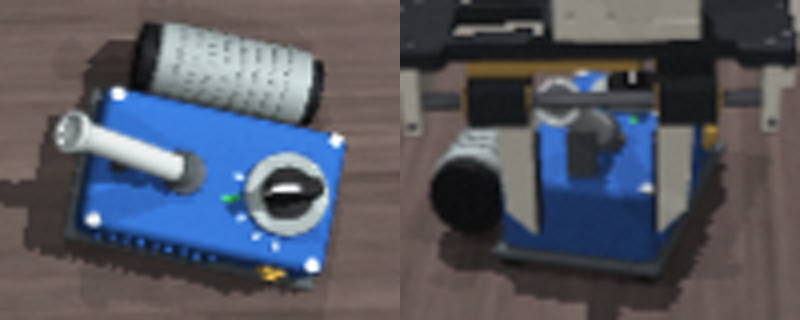

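The pointer now lies at the green mark: line at (275–298,188), mark at (230,197) in the crop. Next is the rod.

```bash
python3 -m creep '-.0067 .0385 0 0 0 .008 60;-.0067 .0385 0 0 0 .008 60;-.0067 .0385 0 0 0 .008 60;-.0067 .0385 0 0 0 .008 60;-.0067 .0385 0 0 0 .008 60;0 0 -.025 0 0 0 60;0 0 -.025 0 0 0 60;0 0 -.025 0 0 0 60' && python3 -m creep '0 0 -.025 0 0 0 60;0 0 0 0 0 0 60'
python3 - <<'E'
from h import *
s=viewer.capture('side');t=viewer.capture('top')
b=cv2.resize(s[270:410,220:400],(540,420),interpolation=cv2.INTER_CUBIC)
cv2.imwrite('pics/r1.png',b[:,:,::-1])
o=readout.get_obs(); print(o['tool_pos'],o['tcp_rot'])
E
```

```text
time: 7.13
tool_pos: [540.5, 347.3, 200.5]
tcp_rot: [3.14, 0.0, 1.65]
contact_force: [0.1, -0.6, -0.0]
grip_width: 55.1
finger_force: 0.0
time: 7.3
tool_pos: [538.6, 345.2, 170.8]
tcp_rot: [-3.133, 0.004, 1.649]
contact_force: [-0.2, -1.1, -1.1]
grip_width: 54.8
finger_force: 0.0
[540.69587282 346.39539362 176.06990278] [-3.14024022e+00  7.34166752e-04  1.64826908e+00]
```

View pics/r1.png

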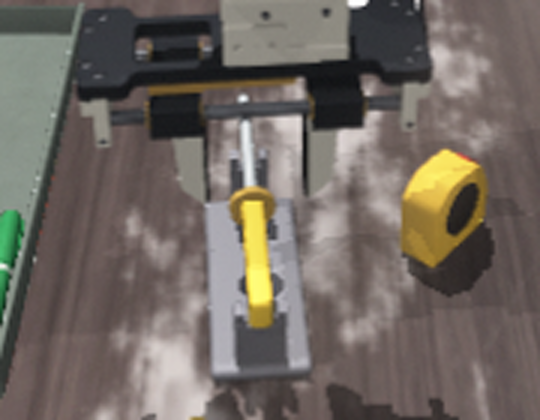

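The open fingers, at about (195,175) and (315,175) in the crop, straddle the rod line, and the tape is clear to the right. I'll descend and grip.

```bash
python3 -m creep '0 .002 -.0197 0 0 0 60;0 0 -.0197 0 0 0 60;0 0 -.0197 0 0 0 60;0 0 -.0197 0 0 0 60;0 0 0 0 0 0 60;0 0 0 0 0 0 0;0 0 0 0 0 0 0;0 0 0 0 0 0 0' && python3 -m creep '0 0 0 0 0 0 0;0 0 0 0 0 0 0;0 0 0 0 0 0 0;0 0 0 0 0 0 0;0 0 0 0 0 0 0'
```

```text
time: 8.07
tool_pos: [541.7, 349.5, 99.9]
tcp_rot: [3.138, -0.001, 1.649]
contact_force: [0.1, -1.0, 0.5]
grip_width: 40.2
finger_force: 0.0
time: 8.48
tool_pos: [540.5, 349.1, 97.8]
tcp_rot: [3.141, -0.0, 1.649]
contact_force: [-0.5, -0.7, 3.0]
grip_width: 13.7
finger_force: 30.0
```

Gripped at 13.7 mm, flush. I'll lift and carry the rod to a stand-off on the tube's axis.

```bash
python3 -m creep '0 0 .03 0 0 0 0;0 0 .034 0 0 0 0;0 0 .034 0 0 0 0;0 0 .034 0 0 0 0;0 0 .034 0 0 0 0;0 0 .035 0 0 0 0;.0119 -.0366 0 0 0 -.062 0;.0119 -.0366 0 0 0 -.062 0' && python3 -m creep '.0119 -.0366 0 0 0 -.062 0;.0119 -.0366 0 0 0 -.062 0;.0119 -.0366 0 0 0 -.062 0;.0119 -.0366 0 0 0 0 0;.0119 -.0366 0 0 0 0 0;.0119 -.0366 0 0 0 0 0;.0119 -.0366 0 0 0 0 0;0 0 0 0 0 0 0' && python3 -m creep '0 0 0 .1189 -.0281 0 0;0 0 0 .1189 -.0281 0 0;0 0 0 .1189 -.0281 0 0;0 0 0 .1189 -.0281 0 0;0 0 0 .1189 -.0281 0 0;0 0 0 0 0 0 0;0 0 0 0 0 0 0;0 0 0 0 0 0 0'
python3 - <<'E'
from h import *
t=viewer.capture('top'); s=viewer.capture('side')
o=readout.get_obs(); M=R.from_euler('xyz',o['tcp_rot']).as_matrix(); p=o['tool_pos']
a=np.array([.1885,.7972,.5736]); m=np.array([616,-114.5,145])
g=p+47*M[:,2]; y=M[:,0]*np.sign(M[1,0]); tip=g-161*y
print(p,o['joint_positions'].round(2)); print('rod y',y,'ang',np.arccos(y@a),'tip',tip); d=tip-m; print('axial',d@a,'lateral',d-(d@a)*a)
print('tip px',proj('top',tip),proj('side',tip))
A=cv2.resize(t[140:240,300:425],(400,320),interpolation=cv2.INTER_CUBIC)
B=cv2.resize(s[150:250,220:345],(400,320),interpolation=cv2.INTER_CUBIC)
cv2.imwrite('pics/t1.png',np.hstack([A,B])[:,:,::-1]);cv2.imwrite('pics/t1t.png',t[:,:,::-1]);cv2.imwrite('pics/t1s.png',s[:,:,::-1])
E
```

```text
time: 9.15
tool_pos: [564.5, 277.1, 301.2]
tcp_rot: [3.136, -0.002, 1.526]
contact_force: [-0.2, 0.1, -1.9]
grip_width: 13.8
finger_force: 30.0
time: 9.82
tool_pos: [649.1, 12.5, 297.5]
tcp_rot: [3.141, 0.003, 1.332]
contact_force: [-1.3, -0.4, -1.7]
grip_width: 13.8
finger_force: 30.0
time: 10.48
tool_pos: [647.7, 19.9, 298.5]
tcp_rot: [3.141, -0.607, 1.339]
contact_force: [-0.8, -0.5, -0.3]
grip_width: 14.1
finger_force: 30.0
[647.83221445  20.73171024 299.05705356] [-0.31  0.56  1.28  0.62  1.4  -0.23]
rod y [0.1865044  0.79905646 0.57159853] ang nan tip [623.98889047 -81.77256457 168.4646742 ]
axial 41.05555449955822 lateral [ 0.24991845 -0.00205262 -0.08479186]
tip px [[356.15336307 194.32182224]] [[274.13731417 197.6604907 ]]<stdin>:6: RuntimeWarning: invalid value encountered in arccos
```

View pics/t1.png

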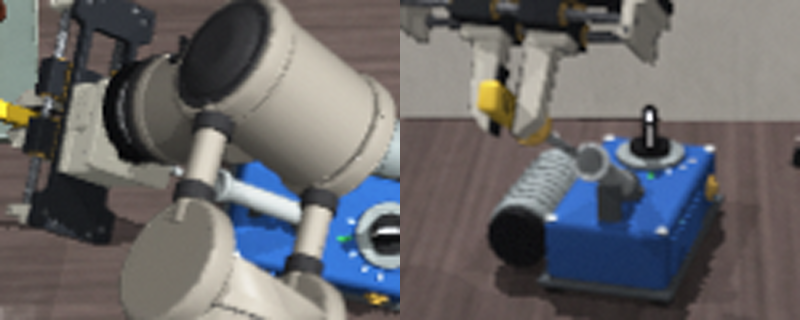

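The rod's tip, at about (580,150) in the right crop, points into the mouth at (595,160), and the kinematics agree within a millimetre. I'll insert it along the axis and watch the force.

```bash
python3 -m creep '-.0024 -.01 -.0072 0 0 0 0;-.0024 -.01 -.0072 0 0 0 0;-.0024 -.01 -.0072 0 0 0 0;-.0024 -.01 -.0072 0 0 0 0;-.0024 -.01 -.0072 0 0 0 0;0 0 0 0 0 0 0;0 0 0 0 0 0 0' && python3 -m creep '-.0024 -.01 -.0072 0 0 0 0;0 0 0 0 0 0 0;0 0 0 0 0 0 0'
```

```text
time: 11.17
tool_pos: [635.5, -31.4, 261.7]
tcp_rot: [-3.14, -0.611, 1.336]
contact_force: [-1.0, -0.4, -1.0]
grip_width: 13.7
finger_force: 30.0
time: 11.42
tool_pos: [633.1, -40.7, 254.9]
tcp_rot: [-3.141, -0.611, 1.338]
contact_force: [-0.2, -0.2, -0.9]
grip_width: 14.0
finger_force: 30.0
```

The tip is about 34 mm in, with no side force. Continuing.

```bash
python3 -m creep '-.0024 -.01 -.0072 0 0 0 0;-.0024 -.01 -.0072 0 0 0 0;-.0024 -.01 -.0072 0 0 0 0;-.0024 -.01 -.0072 0 0 0 0;-.0024 -.01 -.0072 0 0 0 0;0 0 0 0 0 0 0;0 0 0 0 0 0 0' && python3 -m creep '-.0009 -.004 -.0029 0 0 0 0;-.0009 -.004 -.0029 0 0 0 0;0 0 0 0 0 0 0;0 0 0 0 0 0 0'
python3 - <<'E'
from h import *
o=readout.get_obs(); M=R.from_euler('xyz',o['tcp_rot']).as_matrix(); p=o['tool_pos']
a=np.array([.1885,.7972,.5736]); m=np.array([616,-114.5,145])
d=p+47*M[:,2]-51*M[:,0]*np.sign(M[1,0])-m; print('collar axial',d@a,'lat',d-(d@a)*a,o['contact_force'],o['contact_force']@a,o['moment'])
E
```

```text
time: 12.0
tool_pos: [621.0, -91.5, 218.5]
tcp_rot: [-3.14, -0.611, 1.336]
contact_force: [0.9, -0.8, 0.9]
grip_width: 13.6
finger_force: 30.0
time: 12.33
tool_pos: [619.4, -98.5, 213.4]
tcp_rot: [3.141, -0.61, 1.339]
contact_force: [-0.5, -2.2, -0.3]
grip_width: 13.8
finger_force: 30.0
collar axial 1.6146514123735216 lat [-0.25962971  0.28572797 -0.31200584] [-0.49163941 -2.19024584 -0.30755375] -2.0151508449705777 [-0.81942939  0.28976421  0.0120971 ]
```

Advance in small steps until the axial contact force rises.

```bash
python3 -m creep '-.0004 -.0016 -.0011 0 0 0 0;0 0 0 0 0 0 0;0 0 0 0 0 0 0'; python3 -m creep '-.0004 -.0016 -.0011 0 0 0 0;0 0 0 0 0 0 0;0 0 0 0 0 0 0';python3 -m creep '-.0002 -.0008 -.0006 0 0 0 0;0 0 0 0 0 0 0;0 0 0 0 0 0 0'
```

```text
time: 12.58
tool_pos: [619.3, -99.2, 213.0]
tcp_rot: [3.141, -0.612, 1.34]
contact_force: [0.4, 3.0, 3.8]
grip_width: 13.7
finger_force: 30.0
time: 12.83
tool_pos: [619.2, -99.4, 212.9]
tcp_rot: [3.14, -0.615, 1.341]
contact_force: [2.3, 9.0, 7.3]
grip_width: 13.7
finger_force: 30.0
time: 13.08
tool_pos: [619.2, -99.6, 212.9]
tcp_rot: [3.139, -0.616, 1.342]
contact_force: [3.3, 10.4, 11.3]
grip_width: 13.7
finger_force: 30.0
```

The axial force has risen to about 15 N and motion has stopped, so the collar is at the rim. One look to confirm.

```bash
python3 -m creep '0 0 0 0 0 0 0;0 0 0 0 0 0 0;0 0 0 0 0 0 0;0 0 0 0 0 0 0'
python3 - <<'E'
from h import *
s=viewer.capture('side')
cv2.imwrite('pics/s1.png',cv2.resize(s[150:250,220:345],(500,400),interpolation=cv2.INTER_CUBIC)[:,:,::-1])
E
```

```text
time: 13.42
tool_pos: [619.2, -99.5, 212.9]
tcp_rot: [3.139, -0.616, 1.342]
contact_force: [2.4, 11.3, 10.6]
grip_width: 13.4
finger_force: 30.0
```

View pics/s1.png

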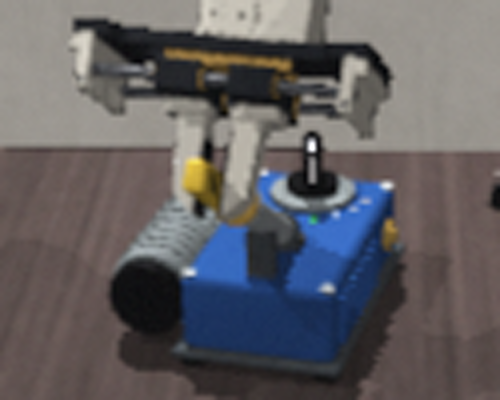

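The collar, at about (245,210), sits against the tube's rim and the blade is fully hidden. I'll draw it out along the axis and then level it.

```bash
python3 -m creep '.0014 .006 .0043 0 0 0 0;.0038 .0159 .0115 0 0 0 0;.0038 .0159 .0115 0 0 0 0;.0038 .0159 .0115 0 0 0 0;.0038 .0159 .0115 0 0 0 0;.0038 .0159 .0115 0 0 0 0;.0038 .0159 .0115 0 0 0 0;.0038 .0159 .0115 0 0 0 0' && python3 -m creep '.0038 .0159 .0115 0 0 0 0;0 0 0 0 0 0 0;0 0 0 0 0 0 0;0 0 0 0 0 0 0' && python3 -m creep '0 0 0 -.1189 .0281 0 0;0 0 0 -.1189 .0281 0 0;0 0 0 -.1189 .0281 0 0;0 0 0 -.1189 .0281 0 0;0 0 0 -.1189 .0281 0 0;0 0 0 0 0 0 0;0 0 0 0 0 0 0'
```

```text
time: 14.13
tool_pos: [646.3, 15.6, 295.4]
tcp_rot: [-3.141, -0.61, 1.338]
contact_force: [0.3, 0.1, -0.8]
grip_width: 13.8
finger_force: 30.0
time: 14.47
tool_pos: [649.9, 30.4, 305.9]
tcp_rot: [-3.14, -0.61, 1.338]
contact_force: [-0.8, 0.1, -0.6]
grip_width: 13.7
finger_force: 30.0
time: 15.05
tool_pos: [650.1, 31.5, 305.7]
tcp_rot: [-3.139, -0.003, 1.34]
contact_force: [-0.4, -0.3, -1.2]
grip_width: 13.8
finger_force: 30.0
```

```bash
python3 -m creep '-.0213 .0191 -.0136 0 0 0 0;-.0213 .0191 -.0136 0 0 0 0;-.0213 .0191 -.0136 0 0 0 0;-.0213 .0191 -.0136 0 0 0 0;-.0213 .0191 -.0136 0 0 0 0;-.0213 .0191 -.0136 0 0 0 0;-.0213 .0191 -.0136 0 0 0 0;-.0213 .0191 -.0136 0 0 0 0' && python3 -m creep '0 0 0 0 0 0 0;0 0 0 0 0 0 0;0 0 0 0 0 0 0;0 0 0 0 0 0 0;0 0 0 0 0 0 0;0 0 0 0 0 0 0'
python3 - <<'E'
from h import *
t=viewer.capture('top'); s=viewer.capture('side')
o=readout.get_obs(); M=R.from_euler('xyz',o['tcp_rot']).as_matrix(); p=o['tool_pos']
tip=p+47*M[:,2]-161*M[:,0]*np.sign(M[1,0]); print(p,'tip',tip,proj('top',tip),proj('side',tip),o['time'])
A=cv2.resize(t[190:310,220:370],(400,320),interpolation=cv2.INTER_CUBIC)
B=cv2.resize(s[170:350,250:475],(400,320),interpolation=cv2.INTER_CUBIC)
cv2.imwrite('pics/f1.png',np.hstack([A,B])[:,:,::-1])
E
```

```text
time: 15.72
tool_pos: [478.6, 183.0, 197.1]
tcp_rot: [-3.14, -0.003, 1.335]
contact_force: [0.3, 0.3, -1.6]
grip_width: 13.9
finger_force: 30.0
time: 16.22
tool_pos: [480.6, 183.0, 198.4]
tcp_rot: [3.141, -0.001, 1.337]
contact_force: [-0.2, 0.2, -1.1]
grip_width: 13.8
finger_force: 30.0
[480.2896404  183.24169953 198.2750434 ] tip [443.14362736  26.60290018 151.21699144] [[319.39500532 260.00419469]] [[348.72327921 224.46042469]] 16.3167
```

View pics/f1.png

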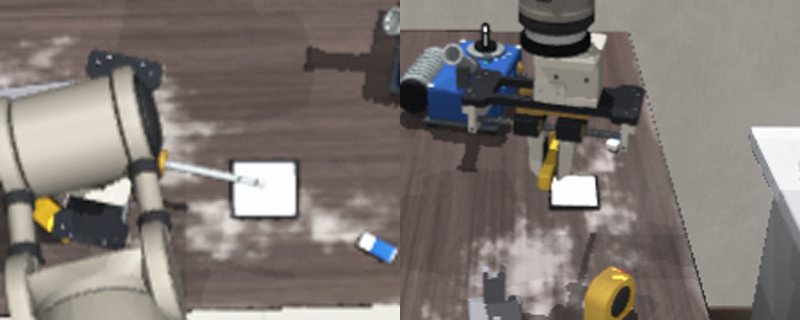

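The tip, at (265,184) in the crop, is over the plate's middle at (265,188). The rod is held level and is clear of everything, and the knob is unchanged. I'm handing the job in.

```bash
python3 -c "
from plant import order
print(order.close_job())"
```

```text
the job is handed in; nothing more can be done
None
```

The dipstick check is done and handed in: the knob was turned to the green mark, the rod was seated in the tube and drawn out, and it is now held level with its tip about 15 cm above the middle of the reading plate; the hand-in call gave no verdict.

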